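# Find the full tablet tin in the laundry cupboard

## Robot

A 6-joint arm with a two-finger parallel gripper is mounted at the origin on the work surface. World frame = base frame: x ahead of the robot, y to its left, z up, the work surface at z = 0. Lengths are in m, angles in rad, forces in N, time in s.
With the tool pointing down it reaches from about 0.375 to 0.9 m from the base axis. Payload 3.1 kg.
Tool frame: the origin (TCP) lies midway between the tips of the shut fingers; the grasp point (between the pads) lies bot.hold_point_z behind it (bot.hold_point_z is the distance from the TCP to the grasp point, in m); z points along the fingers, y is the line along which they close (so a half turn about z gives the same grasp; the last joint's range is limited). The gripper opens to 87 mm and grips with 3 to 60 N. Pads are 19 mm wide; open, the fingers measure 117 mm over their backs; the gripper's body (75 mm by 190 mm) begins 51 mm behind the grasp point.
Start: joints at [1.157, 0.527, 1.433, -0, 1.181, -0.178], TCP at [0.145, 0.608, 0.223] pointing down, gripper open.
Joint ranges: [-3.08, 3.08], [-0.75, 2.2], [0.22, 2.44], [-1.43, 4.57], [0, 2.65], [-2.85, 2.85]. Speed limits (rad/s): [2.79, 2.79, 3.14, 3.14, 3.14, 3.14].

## Interface

Orientations are given as a 3x3 rotation matrix whose columns are the frame's x, y, z axes.
In Python, from workcell import get_state, eyes, bot gives the robot as it stands. The module is installed in compiled form; this text tells all that it offers.
- The arm moves only by the tool move_arm, never from a script. Its argument "commands" is a list that holds one entry, the list of rows, each a list of 7 numbers: the finger opening in mm, from 0 to 87, then the shift along the tool's x, y, z in mm, then the turn, a rotation vector about the tool's x, y, z in rad. In form: [[[claw, dx, dy, dz, rx, ry, rz], ...]]. A call has 1 to 8 rows; each row shifts and turns the commanded pose from where the row before left it, along the tool's axes as they then stand; what a row does not reach is not made up. A row lasts 1/12 s, in which the tool goes at most 41.7 mm and 7.16 degrees, less where a joint would pass 70% of its speed; a pose out of reach is approached as far as the arm can. A call is refused whole if a number of a shift passes 41.7 or a number of a turn 0.125, either way. A call with a gripper value outside its range is refused whole. The fingers move at their own pace and stop on an object; the grip force is fixed at half the most. Time passes only in rows, so rows that do not move let the fingers close. It gives the time, the measured TCP pose, the force, the opening and the grip force at its end, in the units of the state.
- get_state(): the state, without advancing time (a new reading comes with each control period).
- eyes.camera(name): name is "scene" or "top"; returns (picture, depth): 420x560x3 uint8, red, green, blue; 420x560 float32, m along the optical axis (not along the pixel's ray), 0 where there is no reading.
- eyes.camera_params(name): a dict with "intrinsics" (3x3 intrinsics, pixels), "dist_coeffs" ([k1, k2, p1, p2, k3] as OpenCV has them; the pictures are not rectified), "world_from_camera" (4x4, takes a point from camera to world coordinates). Camera axes: x right, y down, z forward; pixel columns grow to the right and rows downward; lengths in m; the calibration is good to about 2 mm. A picture is of the moment at which its call begins. camera_params takes no time and is no camera call.
- bot.finish_job(): hands the job in; it is judged then, once.
The state is a dict: "t": time; "joint_pos": joint angles; "qvel": joint speeds; "effort": joint torques, N m; "position": TCP position; "tcp_rot": TCP orientation; "wrist_force": force on the tool from outside, world axes, zero at the start; "moment": the same for the moment, N m; "width": opening from 0.0 (shut) to 1.0 (fully open); "grasp_force": force on a finger pad.
Only numpy, scipy, OpenCV 4.12 (cv2) and the standard library are available. Lean on these libraries where they do the work, as an engineer would, in place of code of your own. Each camera call takes 0.05 s, during which the arm holds its last target. There are 200 camera calls.

## Task

One of the three identical tins on the wooden board is still full of washing tablets, the other two are empty; you can only tell by lifting them and feeling the weight. Stand the full tin upright in the rust-red tray, set down gently, and leave the two empty tins standing upright on the board where they were (any you lifted goes back to its own spot). Never leave an empty tin in the tray, and do not knock over or drop any tin.

Things in the scene. Friction and masses are not known exactly. Their poses are not given: they have to be found in the camera images.
- tin_a: one of three look-alike closed tins, white with blue band and rust-red lid, 58 x 58 mm in plan (lid 60), 95 mm tall. Origin: centre of underside; z up, x and y along its sides. Two are empty (about 0.14 kg), one is full (about 0.64 kg), unknown which. All stand upright on a fixed wooden board 24 mm high, in a row, about 130 mm between centres
- tin_b: one of three look-alike closed tins, white with blue band and rust-red lid, 58 x 58 mm in plan (lid 60), 95 mm tall. Origin: centre of underside; z up, x and y along its sides. Two are empty (about 0.14 kg), one is full (about 0.64 kg), unknown which. All stand upright on a fixed wooden board 24 mm high, in a row, about 130 mm between centres
- tin_c: one of three look-alike closed tins, white with blue band and rust-red lid, 58 x 58 mm in plan (lid 60), 95 mm tall. Origin: centre of underside; z up, x and y along its sides. Two are empty (about 0.14 kg), one is full (about 0.64 kg), unknown which. All stand upright on a fixed wooden board 24 mm high, in a row, about 130 mm between centres
- tray: rust-red open square tray, 170 x 170 mm outside, walls 5 mm thick and 30 mm high, floor 5 mm thick, fixed to the worktop. Origin: centre of its underside on the worktop, z up, x and y along its sides
Mind the look-alikes: they are no part of the job. What is meant by the tray is not green or purple, and is the smaller of those in its own colour.

How it is judged:
By the outcome, as a careful person would: the job done as asked, in the order asked, and still so for the second after the job is handed in, with the robot touching nothing.
It also fails if it takes over 67 s, if anything falls off the work surface, if the arm or the gripper's body presses on something with over 40 N, if the wrist force passes 120 N, or if a joint passes its speed limit or range.

## Working session

There is one attempt and no reset: what is moved stays moved. The work goes in short steps, Python scripts to look and compute and a tool call to move; the robot and the scene stay as the last step left them, time stands still between calls to the robot, and variables do not carry over. Pictures are saved under pics/ and viewed, at most 10 in all, crops included, and the job is handed in when it is done.

Besides the shell and the picture viewer there is one more tool, called after "Request:" as a command line: name --argument value ..., lists and objects as JSON in quotes. move_arm: Moves the arm, as the interface text tells. Its arguments: {"type":"object","properties":{"commands":{"type":"array"}},"required":["commands"]}

```bash
mkdir -p pics
python3 - <<'E'
from workcell import get_state, eyes, bot
import cv2,numpy as np
s=get_state();print(s['t'],s['position'],np.round(s['tcp_rot'],3).tolist(),bot.hold_point_z,s['wrist_force'],s['width'])
for n in("scene","top"):
    p,d=eyes.camera(n);np.savez(f'{n}.npz',p=p,d=d)
    cv2.imwrite(f'pics/{n}0.png',p[...,::-1]);c=eyes.camera_params(n);print(n,c)
E
```

```text
0.0 [0.14507651 0.60717968 0.22157186] [[-0.973, 0.233, -0.001], [0.233, 0.973, -0.002], [0.0, -0.002, -1.0]] 0.0187 [-0.58051216  0.35056851  0.26039241] 1.0014869288124935
scene {'intrinsics': array([[426.79067836,   0.        , 283.3983528 ],
       [  0.        , 426.79067836, 210.23016148],
       [  0.        ,   0.        ,   1.        ]]), 'dist_coeffs': array([-0.13726809,  0.        ,  0.        ,  0.        ,  0.        ]), 'world_from_camera': array([[-0.6931873 ,  0.46743592, -0.54863014,  1.06764657],
       [ 0.72075077,  0.45284005, -0.52483733,  0.66770136],
       [ 0.00311388, -0.75923616, -0.65080777,  0.79828369],
       [ 0.        ,  0.        ,  0.        ,  1.        ]])}
top {'intrinsics': array([[454.97581449,   0.        , 268.33185693],
       [  0.        , 454.97581449, 208.4054834 ],
       [  0.        ,   0.        ,   1.        ]]), 'dist_coeffs': array([-0.14225835,  0.        ,  0.        ,  0.        ,  0.        ]), 'world_from_camera': array([[ 0.0087995 , -0.9915582 ,  0.12936346,  0.29014207],
       [-0.9998818 , -0.01035596, -0.01136387,  0.09403317],
       [ 0.01260762, -0.12924818, -0.99153213,  1.16681973],
       [ 0.        ,  0.        ,  0.        ,  1.        ]])}
```

View pics/top0.png

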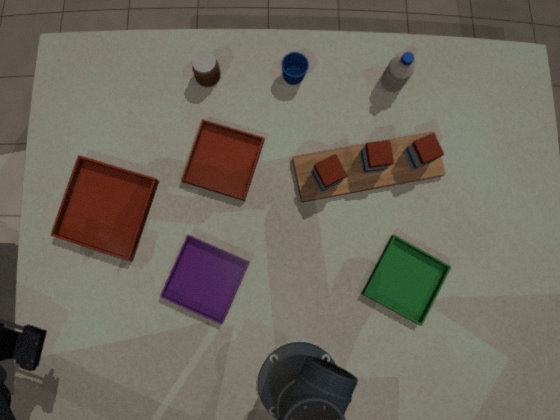

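View pics/scene0.png

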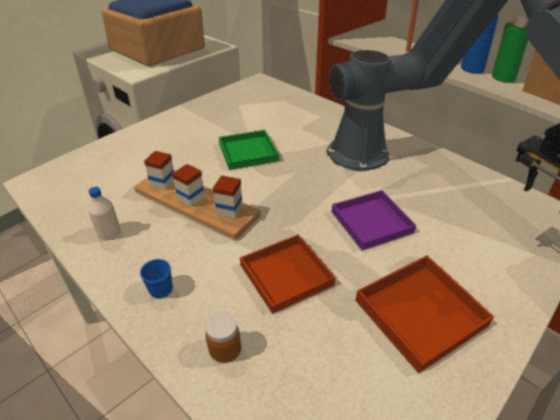

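The top view shows rust-red trays at (105,208), which is large, and (223,160), which is small. There is also a purple tray at (205,280) and a green one at (405,280). The tin lids are at (330,171), (379,153) and (427,150). I choose the small red tray at (223,160), and check it with a crop.

```bash
cat > h.py <<'E'
from workcell import get_state, eyes, bot
import cv2,numpy as np
def cast(name,uv,z):
    c=eyes.camera_params(name);T=c['world_from_camera']
    u=cv2.undistortPoints(np.float64(uv).reshape(-1,1,2),c['intrinsics'],c['dist_coeffs'])[:,0]
    r=np.c_[u,np.ones(len(u))]@T[:3,:3].T
    return T[:3,3]+r*((z-T[2,3])/r[:,2])[:,None]
def cloud(name,d):
    c=eyes.camera_params(name);T=c['world_from_camera'];h,w=d.shape
    g=np.stack(np.meshgrid(np.arange(w),np.arange(h)),-1).reshape(-1,1,2).astype(float)
    u=cv2.undistortPoints(g,c['intrinsics'],c['dist_coeffs'])[:,0]
    return ((np.c_[u,np.ones(len(u))]*d.reshape(-1,1))@T[:3,:3].T+T[:3,3]).reshape(h,w,3)
def redblobs(p,amin=100):
    hsv=cv2.cvtColor(p,cv2.COLOR_RGB2HSV);m=(((hsv[...,0]<9)|(hsv[...,0]>174))&(hsv[...,1]>150)&(hsv[...,2]>40)).astype(np.uint8)
    n,l,st,ce=cv2.connectedComponentsWithStats(m)
    return [(l==i,st[i],ce[i]) for i in range(1,n) if st[i,4]>amin]
def rect(P):
    (c,s,a)=cv2.minAreaRect((P[:,:2]*1000).astype(np.float32));return np.round(c,1),np.round(s,1),round(a,1)
def lids(name,p,d):
    X=cloud(name,d)
    for m,st,ce in redblobs(p):
        k=m&(d>0)&(X[...,2]>.105)&(X[...,2]<.3)
        if k.sum()>60:
            v,u=np.nonzero(k); zz=np.median(X[k][:,2]); 
            k2=k&(abs(X[...,2]-zz)<.008); v,u=np.nonzero(k2)
            print(name,'lid',np.round(ce),k2.sum(),'z',round(zz,4),*rect(cast(name,np.c_[u,v],zz)))
E
python3 - <<'E'
from h import *
for n in("top","scene"):
    f=np.load(n+'.npz');p,d=f['p'],f['d'];lids(n,p,d);X=cloud(n,d)
    for m,st,ce in redblobs(p,1500):
        v,u=np.nonzero(m);print(n,'big',np.round(ce),st[4],*rect(cast(n,np.c_[u,v],.03)), 'z',np.round(np.percentile(X[m][:,2],[5,50,95]),3))
p=np.load('top.npz')['p'];cv2.imwrite('pics/crop.png',cv2.resize(p[90:220,40:460,::-1],None,fx=1.9,fy=1.9,interpolation=2))
f=np.load('top.npz');X=cloud('top',f['d'])
hsv=cv2.cvtColor(f['p'],cv2.COLOR_RGB2HSV);print(hsv[[155,160,170],[379,223,330]])
k=(X[...,2]>.015)&(X[...,2]<.03)&(X[...,1]<.05)&(X[...,0]>.35)&(X[...,0]<.7);k=cv2.morphologyEx(k.astype(np.uint8),cv2.MORPH_OPEN,np.ones((3,3)));n,l,s,c=cv2.connectedComponentsWithStats(k)
for i in range(1,n):
    if s[i,4]>500: print('board?',c[i],*rect(X[l==i]))
E
```

```text
top lid [428. 148.] 513 z 0.1203 [ 578.2 -303.8] [58.2 56.8] 22.2
top lid [379. 153.] 557 z 0.12 [ 562.5 -182.5] [58.7 58.4] 7.4
top lid [330. 170.] 588 z 0.12 [519.  -62.6] [58.4 58.1] 27.2
top big [223. 159.] 4128 [565.1 199.2] [168.4 169.6] 73.3 z [0.002 0.006 0.03 ]
top big [105. 208.] 6803 [437.6 502.3] [226.6 218. ] 73.7 z [0.004 0.008 0.039]
scene lid [340.  34.] 166 z 0.2135 [-732.6 -572.5] [ 52.  555.5] 90.0
scene lid [158. 159.] 200 z 0.1194 [ 583.4 -300.2] [63.6 61.6] 24.0
scene lid [186. 174.] 233 z 0.1195 [ 567.5 -178.1] [62.5 65.3] 6.6
scene lid [227. 185.] 280 z 0.1192 [524.1 -58.8] [66.2 60.8] 25.6
scene big [340.  34.] 2263 [-912.8 -786.6] [1775.   464.4] 30.8 z [-0.117  0.182  0.293]
[[  6 181  90]
 [  7 181 103]
 [  7 174  94]]
board? [361.59078318 169.99269705] [ 556.  -182.4] [122.2 390.7] 11.2
```

View pics/crop.png

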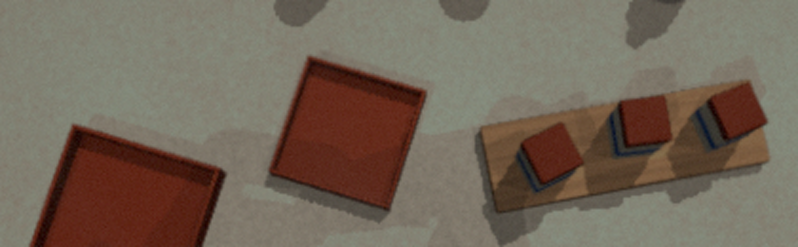

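Measurements check out:

| Item | Measured | Expected |
|---|---|---|
| Lid height | z = 0.120 m | 0.119 m |
| Lid size | about 58 mm | 60 mm |
| Small tray | about 169 mm | 170 mm |
| Large tray | about 222 mm (not the target) | n/a |

- Tins are at (519,-62) at 27°, (563,-182) at 7° and (578,-304) at 22°.
- The target tray is at (565,199). The crop confirms it is the smaller of the two red ones.

I'll travel at height to the nearest tin.

Request:
move_arm --commands '[[[87, -26, -28.2, 0, 0, 0, 0], [87, -26, -28.2, 0, 0, 0, 0], [87, -26, -28.2, 0, 0, 0, 0], [87, -26, -28.2, 0, 0, 0, 0], [87, -26, -28.2, 0, 0, 0, 0], [87, -26, -28.2, 0, 0, 0, 0], [87, -26, -28.2, 0, 0, 0, 0], [87, -26, -28.2, 0, 0, 0, 0]]]'

```text
t: 0.77
position: [0.2954, 0.3383, 0.2224]
tcp_rot: [[-0.973, 0.232, -0.0], [0.232, 0.973, -0.0], [0.0, -0.0, -1.0]]
wrist_force: [1.6, 0.4, 0.3]
width: 1.0
grasp_force: 0.0
```

Request:
move_arm --commands '[[[87, -26, -28.2, 0, 0, 0, 0], [87, -26, -28.2, 0, 0, 0, 0], [87, -26, -28.2, 0, 0, 0, 0], [87, -26, -28.2, 0, 0, 0, 0], [87, -26, -28.2, 0, 0, 0, 0], [87, -26, -28.2, 0, 0, 0, 0], [87, -26, -28.2, 0, 0, 0, 0], [87, -26, -28.2, 0, 0, 0, 0]]]'

```text
t: 1.43
position: [0.4453, 0.0704, 0.2224]
tcp_rot: [[-0.972, 0.233, -0.001], [0.233, 0.972, 0.0], [0.001, 0.0, -1.0]]
wrist_force: [-0.4, 0.5, 0.2]
width: 1.0
grasp_force: 0.0
```

Request:
move_arm --commands '[[[87, 0, 0, 0, 0, 0, 0.1075], [87, 0, 0, 0, 0, 0, 0.1075], [87, 0, 0, 0, 0, 0, 0.1075], [87, 0, 0, 0, 0, 0, 0.1075], [87, 0, 0, 0, 0, 0, 0.1075], [87, 0, 0, 0, 0, 0, 0.1075], [87, 0, 0, 0, 0, 0, 0.1075], [87, 0, 0, 0, 0, 0, 0.1075]]]'

```text
t: 2.1
position: [0.4446, 0.0722, 0.2223]
tcp_rot: [[-0.453, 0.891, -0.001], [0.891, 0.453, 0.0], [0.0, -0.001, -1.0]]
wrist_force: [-0.9, 0.2, -0.7]
width: 0.995
grasp_force: 0.0
```

```bash
cat > go.py <<'E'
import sys
from h import *
x,y,z,yaw=map(float,sys.argv[1:5]);s=get_state();R=s['tcp_rot'];P=s['position']*1000
d=R.T@(np.array([x,y,z])-P);a=np.degrees(np.arctan2(R[1,1],R[0,1]))
w=(yaw-a+90)%180-90
Rt=np.array([[np.sin(np.radians(a+w)),np.cos(np.radians(a+w)),0],[-np.cos(np.radians(a+w)),np.sin(np.radians(a+w)),0],[0,0,-1]]).T
Rt=np.c_[[np.sin(np.radians(a+w)),-np.cos(np.radians(a+w)),0],[np.cos(np.radians(a+w)),np.sin(np.radians(a+w)),0],[0,0,-1]]
rv=cv2.Rodrigues(R.T@Rt)[0].ravel()
print('t',round(s['t'],2),'P',P.round(1),'yaw',a.round(1),'shift',d.round(1),'turn',rv.round(3),'F',s['wrist_force'].round(2),'w',round(s['width']*87,1),'g',s['grasp_force'],'q',np.round(s['joint_pos'],2))
E
python3 go.py 519.5 -62 200 27
```

```text
t 2.1 P [444.6  72.2 222.3] yaw 27.0 shift [-153.6    5.9   22.2] turn [-1.571e+00  1.000e-03 -0.000e+00] F [-0.95  0.2  -0.67] w 86.6 g 0.0 q [-0.09  0.29  1.85  0.    1.   -0.56]
```

```bash
sed -i '/^Rt=np.array/d; s/\[np.sin(np.radians(a+w)),-np.cos/[-np.sin(np.radians(a+w)),np.cos/' go.py
```

Request:
move_arm --commands '[[[87, -30, 1, 0, 0, 0, 0], [87, -30, 1, 0, 0, 0, 0], [87, -30, 1, 0, 0, 0, 0], [87, -30, 1, 0, 0, 0, 0], [87, -20, 1, 0, 0, 0, 0], [87, -13.6, 0.9, 0, 0, 0, 0], [87, 0, 0, 20, 0, 0, 0], [87, 0, 0, 0, 0, 0, 0]]]'

```text
t: 2.77
position: [0.5188, -0.0615, 0.2]
tcp_rot: [[-0.457, 0.889, -0.006], [0.889, 0.457, 0.002], [0.005, -0.004, -1.0]]
wrist_force: [-1.4, 0.6, 0.1]
width: 0.996
grasp_force: 0.0
```

```bash
python3 go.py 519.5 -62 59 27
python3 - <<'E'
from h import *
p,d=eyes.camera('top');lids('top',p,d);a=p[90:240,220:480]
q,d=eyes.camera('scene');b=q[120:270,110:370]
cv2.imwrite('pics/pre.png',cv2.resize(np.vstack([a,b])[...,::-1],None,fx=1.9,fy=1.9,interpolation=2))
E
```

```text
t 2.77 P [518.8 -61.5 200. ] yaw 27.2 shift [ -1.4   1.  141. ] turn [-0.004 -0.005  0.003] F [-1.38  0.57  0.09] w 86.7 g 0.0 q [-0.33  0.42  1.71  0.    1.02 -0.81]
top lid [427. 148.] 535 z 0.12 [ 578.1 -302.4] [57.8 59.8] 22.9
```

View pics/pre.png

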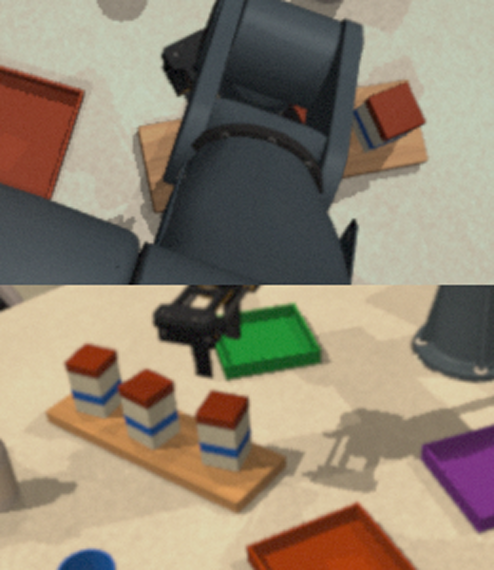

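The scene view (lower half) shows the gripper above the three undisturbed tins, with fingers near crop (205,360) and the nearest lid at (222,405). I'll project the TCP and finger tips into that view to check the alignment.

Run:
```python
from h import *
s=get_state();P=s['position'];R=s['tcp_rot'];c=eyes.camera_params('scene');W=np.linalg.inv(c['world_from_camera'])
pts=np.array([P,P+R[:,1]*.05,P-R[:,1]*.05,[.5195,-.062,.119]])
uv=cv2.projectPoints(pts,cv2.Rodrigues(W[:3,:3])[0],W[:3,3],c['intrinsics'],c['dist_coeffs'])[0][:,0]
print(((uv-[110,120])*1.9+[0,285]).round())
```

```text
[[219. 356.]
 [204. 377.]
 [233. 337.]
 [223. 405.]]
```

The projection agrees: finger tip at (204,377) and lid centre at (223,405). I'll descend.

Request:
move_arm --commands '[[[87, -1.4, 1, 20, 0, -0.005, 0], [87, 0, 0, 25, 0, 0, 0], [87, 0, 0, 25, 0, 0, 0], [87, 0, 0, 25, 0, 0, 0], [87, 0, 0, 20, 0, 0, 0], [87, 0, 0, 15, 0, 0, 0], [87, 0, 0, 11, 0, 0, 0], [87, 0, 0, 0, 0, 0, 0]]]'

```text
t: 3.53
position: [0.5212, -0.0619, 0.0602]
tcp_rot: [[-0.459, 0.888, -0.001], [0.888, 0.459, -0.003], [-0.002, -0.002, -1.0]]
wrist_force: [-0.4, 0.4, -0.2]
width: 0.997
grasp_force: 0.0
```

```bash
python3 go.py 519.5 -62 59 27
```

```text
t 3.53 P [521.2 -61.9  60.2] yaw 27.3 shift [ 0.7 -1.6  1.2] turn [-0.002  0.002  0.006] F [-0.43  0.44 -0.24] w 86.7 g 0.0 q [-0.33  0.65  1.81 -0.01  0.68 -0.8 ]
```

Close on the tin.

Request:
move_arm --commands '[[[70, 0, 0, 0, 0, 0, 0], [62, 0, 0, 0, 0, 0, 0], [58, 0, 0, 0, 0, 0, 0], [50, 0, 0, 0, 0, 0, 0], [45, 0, 0, 0, 0, 0, 0], [45, 0, 0, 0, 0, 0, 0], [45, 0, 0, 0, 0, 0, 0], [45, 0, 0, 0, 0, 0, 0]]]'

```text
t: 4.2
position: [0.5225, -0.0631, 0.0622]
tcp_rot: [[-0.458, 0.889, 0.003], [0.889, 0.458, -0.005], [-0.005, 0.0, -1.0]]
wrist_force: [-2.0, 0.2, 5.7]
width: 0.663
grasp_force: 30.0
```

```bash
python3 go.py 519.5 -62 59 27
```

```text
t 4.2 P [522.5 -63.1  62.2] yaw 27.3 shift [ 2.3 -2.2  3.2] turn [0.    0.005 0.005] F [-1.96  0.18  5.66] w 57.7 g 29.99996428610757 q [-0.33  0.65  1.81 -0.01  0.68 -0.8 ]
```

Request:
move_arm --commands '[[[45, 0, 0, -3, 0, 0, 0], [45, 0, 0, -5, 0, 0, 0], [45, 0, 0, -6, 0, 0, 0], [45, 0, 0, -6, 0, 0, 0], [45, 0, 0, 0, 0, 0, 0], [45, 0, 0, 0, 0, 0, 0], [45, 0, 0, 0, 0, 0, 0], [45, 0, 0, 0, 0, 0, 0]]]'

```text
t: 4.87
position: [0.5222, -0.0627, 0.0814]
tcp_rot: [[-0.458, 0.889, 0.002], [0.889, 0.458, -0.004], [-0.005, -0.0, -1.0]]
wrist_force: [0.0, 0.8, -0.9]
width: 0.663
grasp_force: 30.0
```

Request:
move_arm --commands '[[[45, 0, 0, 0, 0, 0, 0], [45, 0, 0, 0, 0, 0, 0]]]'

```text
t: 5.03
position: [0.5222, -0.0628, 0.0813]
tcp_rot: [[-0.458, 0.889, 0.002], [0.889, 0.458, -0.004], [-0.005, -0.0, -1.0]]
wrist_force: [0.6, -0.3, -0.6]
width: 0.665
grasp_force: 30.0
```

```bash
python3 go.py 519.5 -62 59 27
```

```text
t 5.03 P [522.2 -62.8  81.3] yaw 27.3 shift [ 2.  -2.  22.3] turn [-0.     0.005  0.005] F [ 0.6  -0.34 -0.6 ] w 57.8 g 30.000034477561712 q [-0.33  0.61  1.8  -0.01  0.72 -0.8 ]
```

Fz is about -0.7 N, so this tin is empty. I'll set it back down.

Request:
move_arm --commands '[[[45, 0, 0, 6, 0, 0, 0], [45, 0, 0, 6, 0, 0, 0], [45, 0, 0, 4, 0, 0, 0], [45, 0, 0, 2, 0, 0, 0], [45, 0, 0, 1, 0, 0, 0], [45, 0, 0, 0, 0, 0, 0], [45, 0, 0, 0, 0, 0, 0]]]'

```text
t: 5.62
position: [0.5225, -0.0629, 0.0625]
tcp_rot: [[-0.458, 0.889, 0.002], [0.889, 0.458, -0.005], [-0.005, 0.0, -1.0]]
wrist_force: [-0.1, 0.7, -1.8]
width: 0.664
grasp_force: 30.0
```

```bash
python3 go.py 519.5 -62 59 27
```

```text
t 5.62 P [522.5 -62.9  62.5] yaw 27.3 shift [ 2.2 -2.2  3.5] turn [0.    0.005 0.005] F [-0.11  0.65 -1.8 ] w 57.7 g 29.99992100056261 q [-0.33  0.65  1.81 -0.01  0.68 -0.8 ]
```

Not quite touching yet, so I'll lower 0.5 mm at a time.

Request:
move_arm --commands '[[[45, 0, 0, 0.5, 0, 0, 0], [45, 0, 0, 0, 0, 0, 0], [45, 0, 0, 0.3, 0, 0, 0], [45, 0, 0, 0, 0, 0, 0], [45, 0, 0, 0, 0, 0, 0]]]'

```text
t: 6.03
position: [0.5226, -0.063, 0.0622]
tcp_rot: [[-0.458, 0.889, 0.003], [0.889, 0.458, -0.005], [-0.005, 0.0, -1.0]]
wrist_force: [-0.9, -0.3, 5.2]
width: 0.667
grasp_force: 30.0
```

Request:
move_arm --commands '[[[45, 0, 0, 0.2, 0, 0, 0], [45, 0, 0, 0, 0, 0, 0], [45, 0, 0, 0, 0, 0, 0]]]'

```text
t: 6.28
position: [0.5226, -0.063, 0.0622]
tcp_rot: [[-0.458, 0.889, 0.003], [0.889, 0.458, -0.005], [-0.006, 0.0, -1.0]]
wrist_force: [-1.7, -0.6, 6.6]
width: 0.665
grasp_force: 30.0
```

It is seated. Open and rise.

Request:
move_arm --commands '[[[62, 0, 0, 0, 0, 0, 0], [70, 0, 0, 0, 0, 0, 0], [80, 0, 0, 0, 0, 0, 0], [87, 0, 0, 0, 0, 0, 0], [87, 0, 0, 0, 0, 0, 0], [87, 0, 0, 0, 0, 0, 0], [87, 0, 0, -10, 0, 0, 0], [87, 0, 0, -20, 0, 0, 0]]]'

```text
t: 6.95
position: [0.5207, -0.0623, 0.0904]
tcp_rot: [[-0.458, 0.889, -0.003], [0.889, 0.458, -0.003], [-0.001, -0.004, -1.0]]
wrist_force: [0.4, -0.7, -0.8]
width: 0.992
grasp_force: 0.0
```

Request:
move_arm --commands '[[[87, 0, 0, -25, 0, 0, 0], [87, 0, 0, -25, 0, 0, 0], [87, 0, 0, -25, 0, 0, 0], [87, 0, 0, -25, 0, 0, 0], [87, 0, 0, -10, 0, 0, 0], [87, 0, 0, 0, 0, 0, 0]]]'

```text
t: 7.45
position: [0.5238, -0.0628, 0.2046]
tcp_rot: [[-0.458, 0.889, 0.009], [0.889, 0.458, -0.007], [-0.01, 0.005, -1.0]]
wrist_force: [-0.4, 0.2, -0.7]
width: 1.0
grasp_force: 0.0
```

```bash
python3 go.py 564 -182 200 7
```

```text
t 7.45 P [523.8 -62.8 204.6] yaw 27.3 shift [-124.3  -19.     5.7] turn [0.006 0.009 0.354] F [-0.38  0.21 -0.72] w 87.0 g 0.0 q [-0.33  0.42  1.7  -0.    1.01 -0.8 ]
```

Request:
move_arm --commands '[[[87, -20, -3, 0, 0, 0, 0], [87, -35, -5, 0, 0, 0, 0], [87, -35, -5, 0, 0, 0, 0], [87, -34.3, -6, 0, 0, 0, 0], [87, 0, 0, 0, 0.003, 0.003, 0.118], [87, 0, 0, 0, 0.003, 0.003, 0.118], [87, 0, 0, 0, 0, 0.003, 0.118], [87, 0, 0, 0, 0, 0, 0]]]'

```text
t: 8.12
position: [0.5612, -0.1815, 0.2001]
tcp_rot: [[-0.119, 0.993, -0.009], [0.993, 0.119, 0.004], [0.005, -0.009, -1.0]]
wrist_force: [-0.3, -0.6, -0.3]
width: 0.998
grasp_force: 0.0
```

Request:
move_arm --commands '[[[87, 0, 0, 0, 0, 0, 0]]]'

```text
t: 8.2
position: [0.5613, -0.1812, 0.2006]
tcp_rot: [[-0.124, 0.992, -0.009], [0.992, 0.124, 0.003], [0.004, -0.008, -1.0]]
wrist_force: [-0.6, -0.1, -0.3]
width: 1.001
grasp_force: 0.0
```

```bash
python3 go.py 564 -182 60 7
python3 - <<'E'
from h import *
p,d=eyes.camera('top');lids('top',p,d)
p,d=eyes.camera('scene');lids('scene',p,d)
E
```

```text
t 8.2 P [ 561.3 -181.2  200.6] yaw 7.1 shift [ -1.8   3.8 140.5] turn [-0.008 -0.004  0.003] F [-0.56 -0.1  -0.32] w 87.1 g 0.0 q [-0.5   0.51  1.54 -0.    1.1  -0.63]
top lid [373. 149.] 123 z 0.1204 [ 570.  -168.7] [44.2 25. ] 32.5
scene lid [329.  57.] 38 z 0.2013 [-533.3 -569.5] [131.2  32.1] 1.1
scene lid [158. 159.] 194 z 0.1192 [ 583.8 -299.5] [64.2 62.4] 21.8
scene lid [186. 174.] 227 z 0.1197 [ 567.8 -178.1] [62.9 65.2] 7.0
scene lid [226. 186.] 275 z 0.1194 [527.  -57.3] [64.5 59. ] 28.1
```

Request:
move_arm --commands '[[[87, -1, 1.5, 20, -0.006, 0, 0], [87, 0, 0, 25, 0, 0, 0], [87, 0, 0, 25, 0, 0, 0], [87, 0, 0, 25, 0, 0, 0], [87, 0, 0, 20, 0, 0, 0], [87, 0, 0, 15, 0, 0, 0], [87, 0, 0, 8, 0, 0, 0], [87, 0, 0, 0, 0, 0, 0]]]'

```text
t: 8.97
position: [0.5624, -0.181, 0.0622]
tcp_rot: [[-0.123, 0.992, -0.004], [0.992, 0.123, 0.005], [0.005, -0.003, -1.0]]
wrist_force: [1.3, 0.4, 0.7]
width: 0.998
grasp_force: 0.0
```

```bash
python3 go.py 563 -182 61 7
```

```text
t 8.97 P [ 562.4 -181.    62.2] yaw 7.1 shift [-1.   0.5  1.2] turn [-0.003 -0.005  0.001] F [1.31 0.43 0.75] w 86.8 g 0.0 q [-0.5   0.7   1.64  0.    0.8  -0.63]
```

Request:
move_arm --commands '[[[70, 0, 0, 0, 0, 0, 0], [62, 0, 0, 0, 0, 0, 0], [58, 0, 0, 0, 0, 0, 0], [50, 0, 0, 0, 0, 0, 0], [45, 0, 0, 0, 0, 0, 0], [45, 0, 0, 0, 0, 0, 0], [45, 0, 0, 0, 0, 0, 0], [45, 0, 0, 0, 0, 0, 0]]]'

```text
t: 9.63
position: [0.564, -0.1821, 0.0649]
tcp_rot: [[-0.122, 0.993, 0.001], [0.993, 0.122, 0.002], [0.002, 0.001, -1.0]]
wrist_force: [0.1, 0.1, 4.9]
width: 0.667
grasp_force: 30.0
```

Request:
move_arm --commands '[[[45, 0, 0, -3, 0, 0, 0], [45, 0, 0, -5, 0, 0, 0], [45, 0, 0, -6, 0, 0, 0], [45, 0, 0, -6, 0, 0, 0], [45, 0, 0, 0, 0, 0, 0], [45, 0, 0, 0, 0, 0, 0], [45, 0, 0, 0, 0, 0, 0], [45, 0, 0, 0, 0, 0, 0]]]'

```text
t: 10.3
position: [0.5634, -0.1819, 0.084]
tcp_rot: [[-0.122, 0.993, -0.001], [0.993, 0.122, 0.003], [0.003, -0.0, -1.0]]
wrist_force: [-0.7, -0.7, -1.9]
width: 0.663
grasp_force: 30.0
```

```bash
python3 go.py 563 -182 61 7
```

```text
t 10.3 P [ 563.4 -181.9   84. ] yaw 7.0 shift [-0.2 -0.4 23. ] turn [-0.    -0.003 -0.   ] F [-0.72 -0.74 -1.94] w 57.7 g 29.958023484796286 q [-0.5   0.67  1.63  0.    0.85 -0.63]
```

Fz is about -1.9 N, so this one is empty too. Put it back.

Request:
move_arm --commands '[[[45, 0, 0, 6, 0, 0, 0], [45, 0, 0, 6, 0, 0, 0], [45, 0, 0, 4, 0, 0, 0], [45, 0, 0, 2, 0, 0, 0], [45, 0, 0, 1, 0, 0, 0], [45, 0, 0, 0.5, 0, 0, 0], [45, 0, 0, 0.3, 0, 0, 0], [45, 0, 0, 0, 0, 0, 0]]]'

```text
t: 10.97
position: [0.5629, -0.1815, 0.065]
tcp_rot: [[-0.122, 0.993, -0.002], [0.993, 0.122, 0.003], [0.004, -0.001, -1.0]]
wrist_force: [-2.9, 1.6, 5.5]
width: 0.662
grasp_force: 30.0
```

Request:
move_arm --commands '[[[45, 0, 0, 0.2, 0, 0, 0], [45, 0, 0, 0, 0, 0, 0], [45, 0, 0, 0, 0, 0, 0]]]'

```text
t: 11.22
position: [0.5629, -0.1815, 0.065]
tcp_rot: [[-0.122, 0.993, -0.002], [0.993, 0.122, 0.003], [0.004, -0.001, -1.0]]
wrist_force: [-3.8, 1.1, 6.9]
width: 0.665
grasp_force: 30.0
```

Seated. Release, rise, and move on to the third tin.

Request:
move_arm --commands '[[[62, 0, 0, 0, 0, 0, 0], [70, 0, 0, 0, 0, 0, 0], [80, 0, 0, 0, 0, 0, 0], [87, 0, 0, 0, 0, 0, 0], [87, 0, 0, 0, 0, 0, 0], [87, 0, 0, 0, 0, 0, 0], [87, 0, 0, -10, 0, 0, 0], [87, 0, 0, -20, 0, 0, 0]]]'

```text
t: 11.88
position: [0.5619, -0.1811, 0.0927]
tcp_rot: [[-0.122, 0.993, -0.005], [0.993, 0.122, 0.005], [0.006, -0.004, -1.0]]
wrist_force: [0.3, -0.2, 0.1]
width: 0.995
grasp_force: 0.0
```

Request:
move_arm --commands '[[[87, 0, 0, -25, 0, 0, 0], [87, 0, 0, -25, 0, 0, 0], [87, 0, 0, -25, 0, 0, 0], [87, 0, 0, -25, 0, 0, 0], [87, 0, 0, -10, 0, 0, 0], [87, 0, 0, 0, 0, 0, 0]]]'

```text
t: 12.38
position: [0.5654, -0.1832, 0.2076]
tcp_rot: [[-0.122, 0.993, 0.006], [0.993, 0.122, -0.001], [-0.001, 0.006, -1.0]]
wrist_force: [0.4, 0.3, -0.4]
width: 1.001
grasp_force: 0.0
```

```bash
python3 go.py 579 -303 200 22.5;  python3 - <<'E'
from h import *
p,d=eyes.camera('scene');lids('scene',p,d)
E
```

```text
t 12.38 P [ 565.4 -183.2  207.6] yaw 7.0 shift [-120.5   -1.2    7.8] turn [ 0.006  0.002 -0.271] F [ 0.37  0.35 -0.42] w 87.1 g 0.0 q [-0.5   0.5   1.53  0.    1.1  -0.63]
scene lid [329.  56.] 44 z 0.2033 [-537.4 -569.1] [ 49.3 138.7] 81.4
scene lid [158. 159.] 209 z 0.1193 [ 585.2 -299.8] [70.4 59.7] 30.9
scene lid [187. 174.] 244 z 0.1198 [ 568.7 -177.7] [64.4 65.3] 6.6
scene lid [226. 186.] 263 z 0.1193 [526.6 -56.1] [64.4 59.9] 25.6
```

Request:
move_arm --commands '[[[87, -20, 0, 0, 0, 0, 0], [87, -35, 0, 0, 0, 0, 0], [87, -35, 0, 2, 0, 0, 0], [87, -30.5, 0, 2, 0, 0, 0], [87, 0, 0, 0, 0, 0, -0.091], [87, 0, 0, 0, 0, 0, -0.09], [87, 0, 0, 0, 0, 0, -0.09], [87, 0, 0, 0, 0, 0, 0]]]'

```text
t: 13.1
position: [0.577, -0.3015, 0.197]
tcp_rot: [[-0.384, 0.923, -0.004], [0.923, 0.384, 0.006], [0.007, -0.001, -1.0]]
wrist_force: [-0.1, 0.1, -0.3]
width: 0.998
grasp_force: 0.0
```

Request:
move_arm --commands '[[[87, 0, 0, 0, 0, 0, 0]]]'

```text
t: 13.18
position: [0.5774, -0.3013, 0.1977]
tcp_rot: [[-0.381, 0.925, -0.003], [0.925, 0.381, 0.005], [0.006, -0.001, -1.0]]
wrist_force: [-0.5, -0.2, -0.2]
width: 0.997
grasp_force: 0.0
```

```bash
python3 go.py 579 -303 61 22.5
```

```text
t 13.18 P [ 577.4 -301.3  197.7] yaw 22.4 shift [ -3.    1.  136.7] turn [-0.001 -0.006 -0.002] F [-0.5  -0.22 -0.19] w 86.7 g 0.0 q [-0.65  0.59  1.38  0.    1.17 -1.04]
```

Request:
move_arm --commands '[[[87, -1.5, 0, 20, 0, -0.005, 0], [87, 0, 0, 25, 0, 0, 0], [87, 0, 0, 25, 0, 0, 0], [87, 0, 0, 25, 0, 0, 0], [87, 0, 0, 20, 0, 0, 0], [87, 0, 0, 14, 0, 0, 0], [87, 0, 0, 6, 0, 0, 0], [87, 0, 0, 0, 0, 0, 0]]]'

```text
t: 13.85
position: [0.5778, -0.3022, 0.0625]
tcp_rot: [[-0.382, 0.924, -0.002], [0.924, 0.382, 0.001], [0.002, -0.001, -1.0]]
wrist_force: [-0.0, -0.5, 1.2]
width: 1.0
grasp_force: 0.0
```

```bash
python3 go.py 579 -303 61 22.5
```

```text
t 13.85 P [ 577.8 -302.2   62.5] yaw 22.5 shift [-1.2  0.8  1.5] turn [-0.001 -0.002 -0.001] F [-0.05 -0.45  1.23] w 87.0 g 0.0 q [-0.65  0.76  1.48 -0.    0.91 -1.04]
```

Request:
move_arm --commands '[[[70, 0, 0, 0, 0, 0, 0], [62, 0, 0, 0, 0, 0, 0], [58, 0, 0, 0, 0, 0, 0], [50, 0, 0, 0, 0, 0, 0], [45, 0, 0, 0, 0, 0, 0], [45, 0, 0, 0, 0, 0, 0], [45, 0, 0, 0, 0, 0, 0], [45, 0, 0, 0, 0, 0, 0]]]'

```text
t: 14.52
position: [0.5791, -0.3037, 0.0657]
tcp_rot: [[-0.383, 0.924, 0.002], [0.924, 0.383, -0.003], [-0.003, 0.001, -1.0]]
wrist_force: [-1.3, 0.2, 5.2]
width: 0.663
grasp_force: 30.0
```

Request:
move_arm --commands '[[[45, 0, 0, -3, 0, 0, 0], [45, 0, 0, -5, 0, 0, 0], [45, 0, 0, -6, 0, 0, 0], [45, 0, 0, -6, 0, 0, 0], [45, 0, 0, 0, 0, 0, 0], [45, 0, 0, 0, 0, 0, 0], [45, 0, 0, 0, 0, 0, 0], [45, 0, 0, 0, 0, 0, 0]]]'

```text
t: 15.18
position: [0.5788, -0.3032, 0.0845]
tcp_rot: [[-0.383, 0.924, 0.001], [0.924, 0.383, -0.001], [-0.002, 0.001, -1.0]]
wrist_force: [-0.1, 1.0, -7.6]
width: 0.663
grasp_force: 30.0
```

```bash
python3 go.py 579 -303 250 22.5
```

```text
t 15.18 P [ 578.8 -303.2   84.5] yaw 22.5 shift [  -0.2    0.3 -165.5] turn [0.001 0.002 0.   ] F [-0.06  1.01 -7.58] w 57.7 g 29.999397990759462 q [-0.65  0.73  1.47 -0.    0.94 -1.05]
```

Fz is -7.6 N, so this is the full tin. I'll lift it and carry it to the tray.

Request:
move_arm --commands '[[[45, 0, 0, -8, 0, 0, 0], [45, 0, 0, -16, 0, 0, 0], [45, 0, 0, -22, 0, 0, 0], [45, 0, 0, -24, 0, 0, 0], [45, 0, 0, -22, 0, 0, 0], [45, 0, 0, -16, 0, 0, 0], [45, 0, 0, -10, 0, 0, 0], [45, 0, 0, -2, 0, 0, 0]]]'

```text
t: 15.85
position: [0.5798, -0.3039, 0.2076]
tcp_rot: [[-0.383, 0.924, 0.006], [0.924, 0.383, -0.005], [-0.007, 0.003, -1.0]]
wrist_force: [0.6, -0.3, -6.8]
width: 0.663
grasp_force: 30.0
```

Request:
move_arm --commands '[[[45, 8, 3, 0, 0, 0, 0], [45, 16, 6, 0, 0, 0, 0], [45, 24, 9, 0, 0, 0, 0], [45, 24, 9, 0, 0, 0, 0], [45, 24, 9, 0, 0, 0, 0], [45, 24, 9, 0, 0, 0, 0], [45, 24, 9, 0, 0, 0, 0], [45, 24, 9, 0, 0, 0, 0]]]'

```text
t: 16.52
position: [0.5707, -0.1203, 0.2027]
tcp_rot: [[-0.383, 0.924, -0.002], [0.924, 0.383, 0.001], [0.002, -0.002, -1.0]]
wrist_force: [1.3, -0.5, -7.1]
width: 0.666
grasp_force: 30.0
```

Request:
move_arm --commands '[[[45, 24, 9, 0, 0, 0, 0], [45, 24, 9, 0, 0, 0, 0], [45, 24, 9, 0, 0, 0, 0], [45, 24, 9, 0, 0, 0, 0], [45, 24, 9, 0, 0, 0, 0], [45, 24, 9, 0, 0, 0, 0], [45, 24, 9, 0, 0, 0, 0], [45, 24, 9, 0, 0, 0, 0]]]'

```text
t: 17.18
position: [0.563, 0.0839, 0.2025]
tcp_rot: [[-0.384, 0.923, -0.003], [0.924, 0.384, -0.001], [0.0, -0.003, -1.0]]
wrist_force: [-0.3, -0.1, -6.8]
width: 0.665
grasp_force: 30.0
```

Request:
move_arm --commands '[[[45, 24, 9.5, 0, 0, 0, 0], [45, 24, 9.5, 0, 0, 0, 0], [45, 24, 9.5, 0, 0, 0, 0], [45, 18, 7.5, 0, 0, 0, 0], [45, 12, 5, 0, 0, 0, 0], [45, 7.2, 3.3, 0, 0, 0, 0], [45, 0, 0, 0, 0, 0, 0], [45, 0, 0, 0, 0, 0, 0]]]'

```text
t: 17.85
position: [0.5641, 0.1987, 0.2032]
tcp_rot: [[-0.384, 0.923, 0.0], [0.923, 0.384, -0.003], [-0.003, -0.001, -1.0]]
wrist_force: [0.6, -0.1, -7.3]
width: 0.667
grasp_force: 30.0
```

```bash
python3 go.py 565 199 47 22.5
```

```text
t 17.85 P [564.1 198.7 203.2] yaw 22.6 shift [  0.4   1.  156.2] turn [-0.001  0.003  0.001] F [ 0.63 -0.09 -7.33] w 58.0 g 29.99938314082101 q [ 0.15  0.51  1.52 -0.    1.11 -0.24]
```

Request:
move_arm --commands '[[[45, 0, 0, 10, 0, 0, 0], [45, 0, 0, 20, 0, 0, 0], [45, 0, 0, 26, 0, 0, 0], [45, 0, 0, 28, 0, 0, 0], [45, 0, 0, 26, 0, 0, 0], [45, 0, 0, 20, 0, 0, 0], [45, 0, 0, 11, 0, 0, 0], [45, 0, 0, 4, 0, 0, 0]]]'

```text
t: 18.52
position: [0.5638, 0.1972, 0.0563]
tcp_rot: [[-0.381, 0.924, -0.003], [0.924, 0.381, -0.003], [-0.002, -0.003, -1.0]]
wrist_force: [-0.6, -0.1, -6.8]
width: 0.661
grasp_force: 30.0
```

Request:
move_arm --commands '[[[45, 0, 0, 2, 0, 0, 0], [45, 0, 0, 2, 0, 0, 0], [45, 0, 0, 1, 0, 0, 0], [45, 0, 0, 0, 0, 0, 0], [45, 0, 0, 0, 0, 0, 0]]]'

```text
t: 18.93
position: [0.5658, 0.1988, 0.0549]
tcp_rot: [[-0.383, 0.924, 0.004], [0.924, 0.383, -0.002], [-0.003, 0.003, -1.0]]
wrist_force: [-0.2, -0.7, -6.9]
width: 0.668
grasp_force: 30.0
```

```bash
python3 go.py 565 199 47 22.5
```

```text
t 18.93 P [565.8 198.8  54.9] yaw 22.5 shift [ 0.5 -0.7  7.9] turn [0.003 0.003 0.   ] F [-0.24 -0.7  -6.92] w 58.1 g 29.999375632032752 q [ 0.15  0.72  1.62 -0.    0.79 -0.24]
```

Request:
move_arm --commands '[[[45, 0, 0, 1.5, 0, 0, 0], [45, 0, 0, 1.5, 0, 0, 0], [45, 0, 0, 1, 0, 0, 0], [45, 0, 0, 1, 0, 0, 0], [45, 0, 0, 0.5, 0, 0, 0], [45, 0, 0, 0.5, 0, 0, 0], [45, 0, 0, 0, 0, 0, 0], [45, 0, 0, 0, 0, 0, 0]]]'

```text
t: 19.6
position: [0.5651, 0.1986, 0.0478]
tcp_rot: [[-0.383, 0.924, 0.002], [0.924, 0.383, -0.002], [-0.002, 0.001, -1.0]]
wrist_force: [1.0, -0.0, -7.7]
width: 0.666
grasp_force: 30.0
```

Request:
move_arm --commands '[[[45, 0, 0, 0.5, 0, 0, 0], [45, 0, 0, 0, 0, 0, 0], [45, 0, 0, 0.5, 0, 0, 0], [45, 0, 0, 0, 0, 0, 0]]]'

```text
t: 19.93
position: [0.5651, 0.1986, 0.0468]
tcp_rot: [[-0.383, 0.924, 0.002], [0.924, 0.383, -0.002], [-0.002, 0.001, -1.0]]
wrist_force: [-0.6, 0.2, -6.7]
width: 0.661
grasp_force: 30.0
```

Request:
move_arm --commands '[[[45, 0, 0, 0.4, 0, 0, 0], [45, 0, 0, 0, 0, 0, 0], [45, 0, 0, 0.3, 0, 0, 0], [45, 0, 0, 0, 0, 0, 0], [45, 0, 0, 0, 0, 0, 0]]]'

```text
t: 20.35
position: [0.5651, 0.1987, 0.0467]
tcp_rot: [[-0.383, 0.924, 0.002], [0.924, 0.383, -0.002], [-0.003, 0.001, -1.0]]
wrist_force: [-2.5, -0.4, -0.8]
width: 0.665
grasp_force: 30.0
```

```bash
python3 go.py 565 199 47 22.5
```

```text
t 20.35 P [565.1 198.7  46.7] yaw 22.5 shift [ 0.4  0.  -0.3] turn [0.001 0.003 0.   ] F [-2.49 -0.42 -0.82] w 57.9 g 30.000118722673506 q [ 0.15  0.73  1.63 -0.    0.78 -0.24]
```

Contact: most of the weight is off the wrist. Settle by 0.2 mm, open and rise.

Request:
move_arm --commands '[[[45, 0, 0, 0.2, 0, 0, 0], [45, 0, 0, 0, 0, 0, 0], [62, 0, 0, 0, 0, 0, 0], [70, 0, 0, 0, 0, 0, 0], [80, 0, 0, 0, 0, 0, 0], [87, 0, 0, 0, 0, 0, 0], [87, 0, 0, 0, 0, 0, 0], [87, 0, 0, 0, 0, 0, 0]]]'

```text
t: 21.02
position: [0.5653, 0.1986, 0.0459]
tcp_rot: [[-0.383, 0.924, 0.002], [0.924, 0.383, -0.002], [-0.003, 0.001, -1.0]]
wrist_force: [0.8, 1.1, 0.5]
width: 0.963
grasp_force: 0.0
```

Request:
move_arm --commands '[[[87, 0, 0, -10, 0, 0, 0], [87, 0, 0, -20, 0, 0, 0], [87, 0, 0, -25, 0, 0, 0], [87, 0, 0, -25, 0, 0, 0], [87, 0, 0, -25, 0, 0, 0], [87, 0, 0, -25, 0, 0, 0], [87, 0, 0, -25, 0, 0, 0], [87, 0, 0, -10, 0, 0, 0]]]'

```text
t: 21.68
position: [0.5667, 0.1993, 0.2154]
tcp_rot: [[-0.383, 0.924, 0.009], [0.924, 0.383, -0.001], [-0.004, 0.008, -1.0]]
wrist_force: [1.2, 0.9, 0.2]
width: 1.001
grasp_force: 0.0
```

Request:
move_arm --commands '[[[87, 30, -20, 0, 0, 0, 0], [87, 30, -20, 0, 0, 0, 0], [87, 30, -20, 0, 0, 0, 0], [87, 30, -20, 0, 0, 0, 0], [87, 30, -20, 0, 0, 0, 0], [87, 30, -20, 0, 0, 0, 0], [87, 30, 0, 0, 0, 0, 0], [87, 0, 0, 0, 0, 0, 0]]]'

```text
t: 22.35
position: [0.3701, 0.3501, 0.2103]
tcp_rot: [[-0.387, 0.922, 0.001], [0.922, 0.387, -0.0], [-0.0, 0.001, -1.0]]
wrist_force: [-0.3, -0.1, 0.3]
width: 0.996
grasp_force: 0.0
```

```bash
python3 go.py 565 199 47 22.5
python3 - <<'E'
from h import *
p,d=eyes.camera('top');lids('top',p,d)
X=cloud('top',d);hsv=cv2.cvtColor(p,cv2.COLOR_RGB2HSV)
k=(X[...,2]>.09)&(X[...,2]<.11)&(hsv[...,1]>140)&(abs(X[...,0]-.565)<.08)&(abs(X[...,1]-.199)<.08);print(k.sum(),rect(X[k]),np.median(X[k],0))
q,d=eyes.camera('scene');lids('scene',q,d)
cv2.imwrite('pics/end.png',cv2.resize(np.vstack([p[80:300,:],q[120:340,:]])[...,::-1],None,fx=1.3,fy=1.3))
E
```

```text
t 22.35 P [370.1 350.1 210.3] yaw 22.8 shift [-214.7  121.1  163.5] turn [0.001 0.    0.005] F [-0.28 -0.06  0.33] w 86.6 g 0.0 q [ 0.54  0.39  1.73 -0.    1.02  0.14]
top lid [379. 154.] 557 z 0.12 [ 561.9 -181.7] [58.6 59.1] 8.2
top lid [329. 169.] 580 z 0.1201 [521.3 -61.1] [57.5 58.2] 27.4
611 (array([565.8, 196.5]), array([62.1, 60. ]), 23.2) [0.56472315 0.1961147  0.10091571]
scene lid [341.  34.] 151 z 0.2171 [-736.3 -566.4] [568.5  49.6] 0.1
scene lid [187. 174.] 233 z 0.1195 [ 566.6 -176.2] [61.3 67.7] 7.0
scene lid [226. 186.] 263 z 0.1192 [526.3 -57.5] [64.8 59.6] 28.1
```

View pics/end.png

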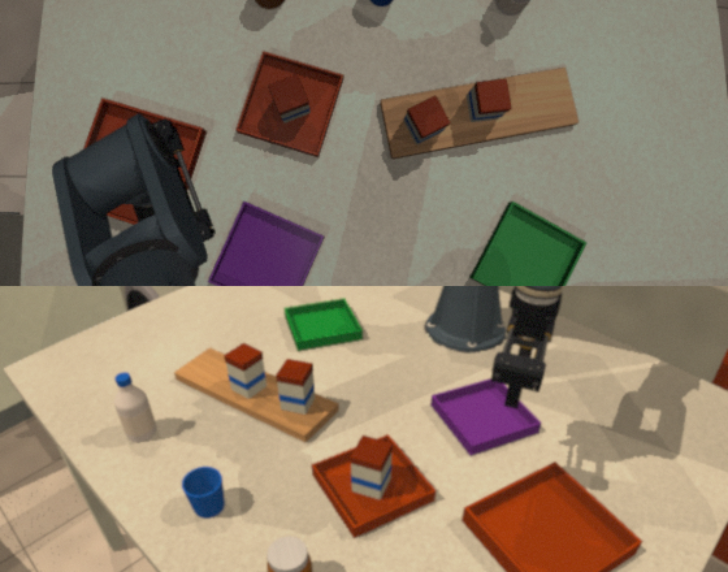

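The full tin stands upright in the small rust-red tray at crop (290,100) top and (372,468) scene, with its lid at z = 0.10 m. The two empty tins stand on the board within about 3 mm of where they were, and the gripper is clear.

```bash
python3 -c "
from workcell import bot
print(bot.finish_job())"
```

```text
the job is handed in; nothing more can be done
None
```

The full tin stands upright in the small rust-red tray, both empty tins stand upright on the board within about 3 mm of their original spots, and the job was handed in at about 22.5 s; the verdict was not shown.

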